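# Clamp a re-glued coaster in its gluing jig

### The job

The slatted wooden coaster has just been re-glued and lies loose in the gluing jig. Push it gently home so that it sits flush in the corner of both wooden fences, then press the clamp's red handle down past its dead centre until it locks against its stop and the rubber foot holds the coaster. Do not force the coaster or the handle, do not disturb the things standing round the jig, and let go at the end.

Things in the scene. Friction and masses are not known exactly. Their poses are not given: they have to be found in the camera images.
- jig_home (a point): Where the coaster's centre (half-way up) lies when it is home in the fixed jig, 18 mm above the worktop. Its axes are the jig's: x roughly away from the robot, y roughly to its left, z up. The jig is a plywood plate, top 12 mm above the worktop, from x -85 to +65 and y -85 to +140 mm of this point, open towards -x and -y.
- back_fence (a point): Middle of the inner face of the wooden back fence, 46.5 mm from jig_home along jig +x. The fence runs along jig y; its top is 26 mm above the worktop. Pushed along jig +x, the coaster stops flush against it.
- side_fence (a point): Middle of the inner face of the wooden side fence, 46.5 mm from jig_home along jig +y. It runs along jig x; its top is 26 mm above the worktop. Pushed along jig +y, the coaster stops flush against it. Behind it stands the steel toggle clamp.
- coaster: Loose miniature pallet of wooden slats, 92 x 92 x 12 mm, about 50 g, lying flat on the plywood plate (underside 12 mm, top 24 mm above the worktop), 10 to 24 mm short of each fence and up to 0.08 rad askew (pushing on the corner that lags behind squares it best). Origin: centre of its underside; x along the slats, z up.
- coaster_mid (a point): Centre of the coaster, half-way up; same axes as the coaster. Each side face lies 46 mm from it.
- handle_pivot (a point): Hinge axis of the clamp handle, fixed on the jig at x +15, y +121 mm of jig_home, 65 mm above the worktop; axes as the jig's. The hinge axis runs along jig x, so the handle swings in the jig's y-z plane.
- grip_point (a point): Point on the centre line of the round red grip (18 mm diameter), 90 mm from the hinge; the grip runs from 40 to 120 mm from it. y points outwards along the handle, z out of its upper face. Open, the handle slopes up from the hinge towards jig +y, about 52 deg above level; press its upper face, outwards and down about the hinge, until it stops about 3 deg above level.
- clamp_handle (a joint): Handle angle, rad: 0 open (as it starts), grows as pressed; dead centre 0.80, end stop 0.845. Friction holds it while the foot is clear of the coaster. From about 0.45 the sprung foot bears on the coaster and resists, with 5 to 8 N at 90 mm from the hinge; past 0.80 it pulls the handle on to the stop and keeps it there. Left well short of 0.80 it springs back.
- clamp_foot: Round black rubber foot, 18 mm across, under the sprung spindle at the end of the clamp's steel bar; origin: centre of its underside. Open, it hangs about 55 mm above the worktop over the coaster, near jig x +15, y 0 mm, and the bar and spindle reach up to 110 mm. Locked, it presses on the coaster with about 20 N.
- glue_bottle: Small brown dropper bottle, 33 mm across, 102 mm tall, standing behind the jig; leave it alone. Origin: centre of its underside.
- cup: Small cup, pale outside and green inside, 60 x 84 x 50 mm with its handle, standing to the right of the jig; leave it alone. Origin: centre of its underside.
- shaker: White cocoa shaker, 66 mm across, 97 mm tall, standing to the left of the jig beyond the handle; leave it alone. Origin: centre of its underside.
Things that resemble listed ones, but are neither listed nor needed, are in the scene too. Several things have the shape of the coaster; the one meant has the colours described above.

How it is judged:
By the outcome, as a careful person would: the job done as asked, in the order asked, and still so for the second after the job is handed in, with the robot touching nothing.
It also fails if it takes over 72 s, if anything falls off the work surface, if the arm or the gripper's body presses on something with over 40 N, if the wrist force passes 120 N, or if a joint passes its speed limit or range.

### The arm

A 7-joint arm with a two-finger parallel gripper is mounted at the origin on a cart in front of the work surface, level with it; the furniture and walls round the work are solid. World frame = base frame: x ahead of the robot, y to its left, z up, the work surface at z = 0. Lengths are in mm, angles in rad, forces in N, time in s.
With the tool pointing down it reaches from about 400 to 850 mm from the base axis. Payload 10.4 kg.
Tool frame: the origin (TCP) lies midway between the tips of the shut fingers; the grasp point (between the pads) lies 19 mm behind it (bot.grip_point_offset is the distance from the TCP to the grasp point, in mm); z points along the fingers, y is the line along which they close (so a half turn about z gives the same grasp; the last joint's range is limited). The gripper opens to 85 mm and grips with 20 to 120 N. Pads are 22 mm wide; open, the fingers measure 114 mm over their backs; the gripper's body (76 mm by 85 mm) begins 54 mm behind the grasp point. The pads swing forward as they close: fully open they stand 13 mm farther back than shut.
Start: joints at [1.198, 0.332, -0.065, 1.46, 0.022, 1.35, -0.088], TCP at [214.216, -587.165, 231.338] pointing down, gripper open.
Joint ranges: [-2.6, 2.6], [-0.5, 2.12], [-1.47, 1.34], [0.16, 2.42], [-1.27, 4.41], [0.06, 2.06], [-2.6, 2.6]. Speed limits (rad/s): [2.22, 2.22, 2.79, 2.79, 3.14, 3.14, 3.14].

### API

Orientations are given as a unit quaternion [w, x, y, z].
In Python, from bench import sense, snapshot, camera_info, bot gives the robot as it stands.
- The arm moves only by the shell command python3 -m pendant 'ROWS' [OPENING]. ROWS is JSON, one flat list of numbers, 4 for each row, row after row: the shift along the world's x, y, z in units of 60 mm (1.0 is 60 mm), then the turn about the world's z in units of 10 degrees (1.0 is 10 degrees). In form: [tx, ty, tz, twist, tx, ty, tz, twist, ...]. A call has exactly 8 rows; each row is the pose to reach, as a shift and turn from the pose commanded when the call began; what a row does not reach only later rows make up. A row lasts 1/8 s, in which the tool goes at most 62.5 mm and 10.7 degrees, less where a joint would pass 70% of its speed; a pose out of reach is approached as far as the arm can. A call with a gripper value outside its range is refused whole. OPENING is the finger opening in mm, from 0 to 85.4, set as the call begins (- or left out, the last holds). The fingers move at their own pace and stop on an object; the grip force is fixed at half the most. Time passes only in rows, so rows that repeat a pose let the fingers close, or fill a call up. It gives the time, the measured TCP pose, the force, the opening and the grip force at its end, in the units of the state.
- sense(): the state, without advancing time (a new reading comes with each control period).
- snapshot(name): name is "scene" or "top" or "wrist"; returns (picture, depth): 480x640x3 uint8, red, green, blue; 480x640 float32, mm along the optical axis (not along the pixel's ray), 0 where there is no reading.
- camera_info(name): a dict with "mtx" (3x3 intrinsics, pixels), "pose" (4x4, takes a point from camera to world coordinates); the wrist camera has in their place "mount" (4x4, takes a point from camera to tool coordinates, whose origin is the TCP and whose axes are the flange's). Camera axes: x right, y down, z forward; pixel columns grow to the right and rows downward; lengths in mm; the calibration is good to about 2 mm. A picture is of the moment at which its call begins: read the wrist's pose just before it. camera_info takes no time and is no camera call.
- bot.sign_off(): hands the job in; it is judged then, once.
The state is a dict: "t": time; "joints": joint angles; "joint_velocities": joint speeds; "tau": joint torques, N m; "ee_pos": TCP position; "tcp_rot": TCP orientation; "contact_force": force on the tool from outside, world axes, zero at the start; "torque": the same for the moment, N m; "finger_gap": finger opening in mm; "gripper_force": force on a finger pad.
Only numpy, scipy, OpenCV 4.12 (cv2) and the standard library are available. Lean on these libraries where they do the work, as an engineer would, in place of code of your own. Each camera call takes 0.05 s, during which the arm holds its last target. There are 200 camera calls.

## Working session

There is one attempt and no reset: what is moved stays moved. The work goes in short steps, Python scripts to look and compute and a shell command to move; the robot and the scene stay as the last step left them, time stands still between calls to the robot, and variables do not carry over. Pictures are saved under pics/ and viewed, at most 10 in all, crops included, and the job is handed in when it is done.

```bash
mkdir -p pics; ls; python3 - <<'E'
from bench import *
import cv2,numpy as np
s=sense();print(s)
for n in("scene","top"):
    p,d=snapshot(n);cv2.imwrite(f"pics/{n}0.png",p[:,:,::-1]);np.save(f"{n}0.npy",d)
    c=camera_info(n);print(n,c)
print(camera_info("wrist"))
E
```

```text
pics
{'t': 0.0, 'joints': array([ 1.19839595,  0.33289393, -0.06470991,  1.46096788,  0.02160045,
        1.34990817, -0.08850753]), 'joint_velocities': array([-0.00113907, -0.00014262,  0.00012462, -0.00027093, -0.00044028,
       -0.00115952, -0.0007336 ]), 'tau': array([ 5.53940008e-04, -6.25434709e+01,  4.97869507e-02, -3.91607165e+01,
        1.63831090e-02,  9.74755181e-03, -4.33237574e-05]), 'ee_pos': array([ 214.05907756, -586.78312194,  230.4895041 ]), 'tcp_rot': array([-7.22975680e-04,  9.84741598e-01,  1.74021368e-01, -1.61746955e-04]), 'contact_force': array([0.56302336, 0.33537757, 0.21877279]), 'torque': array([0.03373273, 0.00606988, 0.03156941]), 'gripper_force': 0.0, 'finger_gap': 85.554164173165}
scene {'mtx': array([[620.40162707,   0.        , 319.41003574],
       [  0.        , 620.40162707, 234.56059384],
       [  0.        ,   0.        ,   1.        ]]), 'pose': array([[-7.76091098e-01, -3.08030417e-01,  5.50272541e-01,
        -1.72788419e+02],
       [-6.30617467e-01,  3.76242496e-01, -6.78795400e-01,
         8.96718832e+02],
       [ 2.05371570e-03, -8.7
[... 473 characters left out ...]
35282736e+02],
       [-1.18487152e-02, -6.33404665e-01, -7.73730016e-01,
         1.23360140e+03],
       [ 0.00000000e+00,  0.00000000e+00,  0.00000000e+00,
         1.00000000e+00]])}
{'mtx': array([[353.36811433,   0.        , 318.89774621],
       [  0.        , 353.36811433, 235.70984287],
       [  0.        ,   0.        ,   1.        ]]), 'mount': array([[ 1.52140651e-04, -9.46479092e-01, -3.22765092e-01,
         8.35344673e+01],
       [ 9.99999983e-01,  1.11425600e-04,  1.44621115e-04,
         6.45776881e-01],
       [-1.00916567e-04, -3.22765108e-01,  9.46479094e-01,
        -1.42424464e+02],
       [ 0.00000000e+00,  0.00000000e+00,  0.00000000e+00,
         1.00000000e+00]])}
```

View pics/top0.png

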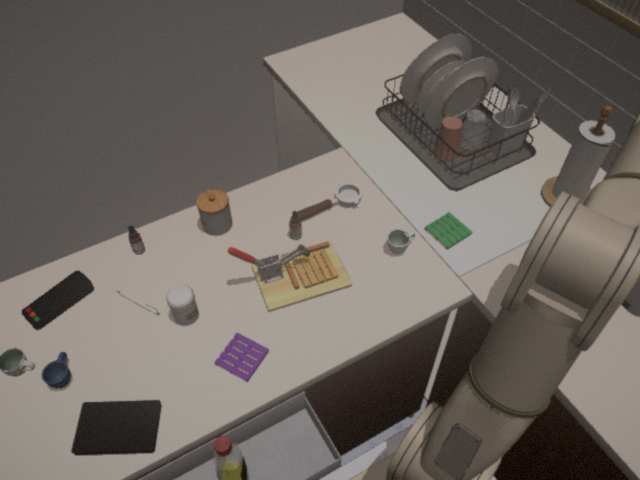

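View pics/scene0.png

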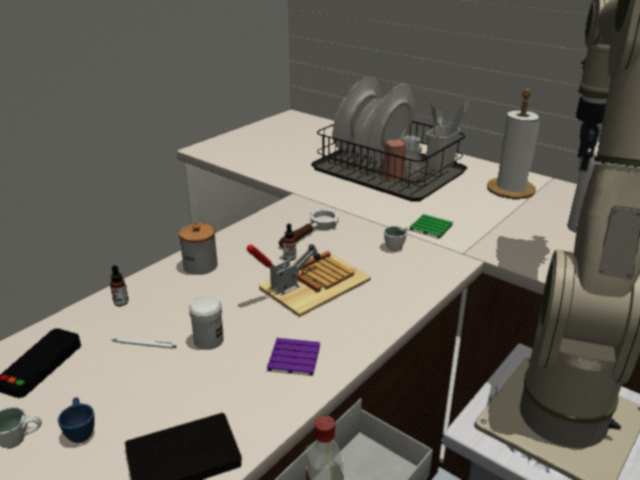

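The top view shows three coaster shapes: wooden at (312,268) inside the jig, purple at (242,357) and green at (448,231). The wooden one on the plywood plate fits the description. Next, an enlarged crop to confirm it.

```bash
python3 - <<'E'
import cv2,numpy as np
a=cv2.imread("pics/top0.png")[225:315,220:360]
a=cv2.resize(a,None,fx=5.7,fy=5.7,interpolation=cv2.INTER_CUBIC)
a=cv2.convertScaleAbs(a,alpha=1.3)
for i in range(0,140,10):cv2.putText(a,str(220+i),(int(i*5.7),10),0,.35,(255,255,255));cv2.line(a,(int(i*5.7),12),(int(i*5.7),18),(255,255,255))
for i in range(0,90,10):cv2.putText(a,str(225+i),(0,int(i*5.7)+4),0,.35,(255,255,255))
cv2.imwrite("pics/c1.png",a)
E
```

```text
(no output)
```

View pics/c1.png

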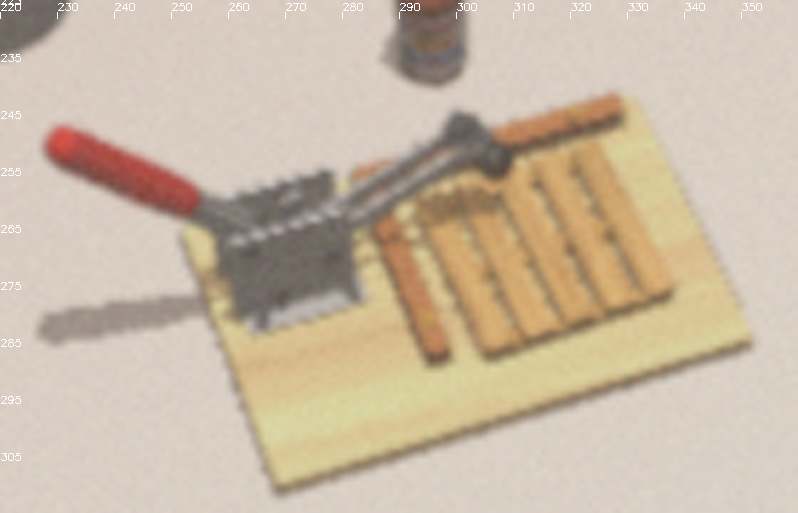

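The crop confirms it: a loose tan slatted coaster inside two brown fences, with the grip's tip at about (229,249). Next I compute the jig frame.

```bash
cat > h.py <<'E'
import numpy as np,cv2
from bench import *
from scipy.spatial.transform import Rotation as R
def campose(n,s=None):
    c=camera_info(n)
    if n!="wrist": return c["mtx"],c["pose"]
    T=np.eye(4);q=s["tcp_rot"];T[:3,:3]=R.from_quat(np.r_[q[1:],q[0]]).as_matrix();T[:3,3]=s["ee_pos"]
    return c["mtx"],T@c["mount"]
def back(uv,z,K,P):
    r=P[:3,:3]@np.linalg.inv(K)@np.c_[np.atleast_2d(uv),np.ones(len(np.atleast_2d(uv)))].T
    return (P[:3,3,None]+r*((z-P[2,3])/r[2])).T
def proj(X,K,P):
    X=np.atleast_2d(X);c=(X-P[:3,3])@P[:3,:3];u=c@K.T;return u[:,:2]/u[:,2:]
def fit(model,meas):  # 2d rigid model->world
    m=model.mean(0);w=meas.mean(0);a=model-m;b=meas-w
    th=np.arctan2((a[:,0]*b[:,1]-a[:,1]*b[:,0]).sum(),(a*b).sum())
    Rm=np.array([[np.cos(th),-np.sin(th)],[np.sin(th),np.cos(th)]])
    return th,w-Rm@m,np.linalg.norm(meas-(model@Rm.T+w-Rm@m),axis=1)
E
python3 - <<'E'
from h import *
K,P=campose("top")
px=lambda a:np.array(a)/5.7+[220,225]
w=back(px([(752,342),(278,490),(638,98)]),12,K,P)
th,o,e=fit(np.array([(-85,-85),(-85,140),(65,-85.)]),w[:,:2]);print("jig",th,o,e)
c=back(px([(672,295),(490,357),(598,143)]),24,K,P)
print(fit(np.array([(-46,-46),(-46,46),(46,-46.)]),c[:,:2]))
Rj=np.array([[np.cos(th),-np.sin(th)],[np.sin(th),np.cos(th)]])
print((c[:,:2]-o)@Rj)
d=np.load("top0.npy");
for n,uv in dict(cup=(398,242),bottle=(295,225),shaker=(180,295)).items():print(n,back(uv,40,K,P))
E
```

```text
jig -0.16948435836717926 [614.21998813 -84.72963573] [2.1064015  1.65917781 0.64154228]
(np.float64(-0.13195384397365284), array([601.32688327, -92.94956138]), array([2.40517353, 2.14680497, 0.47590531]))
[[-55.77045325 -55.57423584]
 [-59.20834559  31.82660162]
 [ 36.77154352 -54.7766194 ]]
cup [[ 557.38248968 -318.66954465   40.        ]]
bottle [[ 745.51311166 -111.961026     40.        ]]
shaker [[687.42907817 241.16533406  40.        ]]
```

```bash
python3 - <<'E'
from h import *
for n,uvs in dict(scene=[(518,150),(525,95),(512,188),(440,140),(365,90),(395,237),(500,150)],top=[(590,140),(601,110),(465,90),(440,50)]).items():
    K,P=campose(n);d=np.load(n+"0.npy")
    for u,v in uvs:
        z=np.median(d[v-1:v+2,u-1:u+2]);c=np.linalg.inv(K)@[u,v,1]*z
        print(n,u,v,(P[:3,:3]@c+P[:3,3]).round())
E
```

```text
scene 518 150 [ 460. -818.  149.]
scene 525 95 [ 477. -848.  305.]
scene 512 188 [ 458. -816.   27.]
scene 440 140 [ 688. -760.  143.]
scene 365 90 [ 961. -735.  256.]
scene 395 237 [ 549. -301.   46.]
scene 500 150 [  602. -1036.    48.]
top 590 140 [ 466. -823.  238.]
top 601 110 [ 490. -854.  304.]
top 465 90 [ 832. -725.  195.]
top 440 50 [ 964. -724.  254.]
```

```bash
python3 -m pendant '[0.4,0.5,0.2,0.3, 0.9,1.2,0.3,0.7, 1.4,1.9,0.3,1.1, 1.9,2.6,0.3,1.6, 2.4,3.3,0.3,2.1, 2.9,4.0,0.3,2.6, 3.4,4.7,0.3,3.0, 3.8,5.3,0.3,3.4]' 0 && python3 -m pendant '[0.5,0.7,0,0.4, 1.0,1.4,0,0.9, 1.5,2.1,0,1.4, 2.0,2.8,0,1.8, 2.5,3.5,0,2.2, 2.9,4.0,0,2.6, 3.0,4.2,0,2.6, 3.0,4.2,0,2.6]'
python3 - <<'E'
from h import *
s=sense();p,d=snapshot("wrist");cv2.imwrite("pics/w1.png",p[:,:,::-1]);np.save("w1.npy",d);np.save("s1.npy",s,allow_pickle=True);print(s["joints"],s["ee_pos"])
E
```

```text
t: 1.1
ee_pos: [443.1, -267.2, 249.1]
tcp_rot: [-0.0, 0.89, 0.456, -0.0]
contact_force: [0.2, 0.0, -0.1]
finger_gap: -0.1
gripper_force: 0.0
t: 2.1
ee_pos: [622.0, -16.7, 248.9]
tcp_rot: [-0.0, 0.766, 0.643, -0.0]
contact_force: [-0.3, -0.7, 0.5]
finger_gap: 0.0
gripper_force: 0.0
[ 0.41754612  0.38163612 -0.612311    1.41608887  0.21812849  1.41275412
 -0.3687546 ] [621.98212141 -16.73999549 248.89192906]
```

View pics/w1.png

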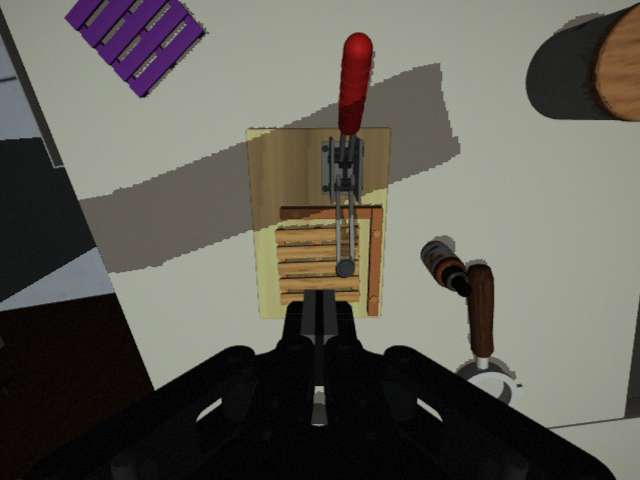

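The wrist view shows the jig upright with image up = jig +y and right = +x. The coaster spans about (277–360, 225–303), the side fence is at about y=212, the back fence at about x=376, and the grip at (353,85). Next, an enlargement for corners.

```bash
python3 - <<'E'
import cv2,numpy as np
a=cv2.imread("pics/w1.png")[195:325,240:400]
a=cv2.resize(a,None,fx=4.5,fy=4.5,interpolation=cv2.INTER_CUBIC)
a=cv2.convertScaleAbs(a,alpha=1.3)
for i in range(0,160,10):cv2.putText(a,str(240+i),(int(i*4.5),10),0,.35,(255,255,255));cv2.line(a,(int(i*4.5),12),(int(i*4.5),18),(255,255,255))
for i in range(0,130,10):cv2.putText(a,str(195+i),(0,int(i*4.5)+4),0,.35,(0,0,255))
cv2.imwrite("pics/c2.png",a)
E
```

```text
(no output)
```

View pics/c2.png

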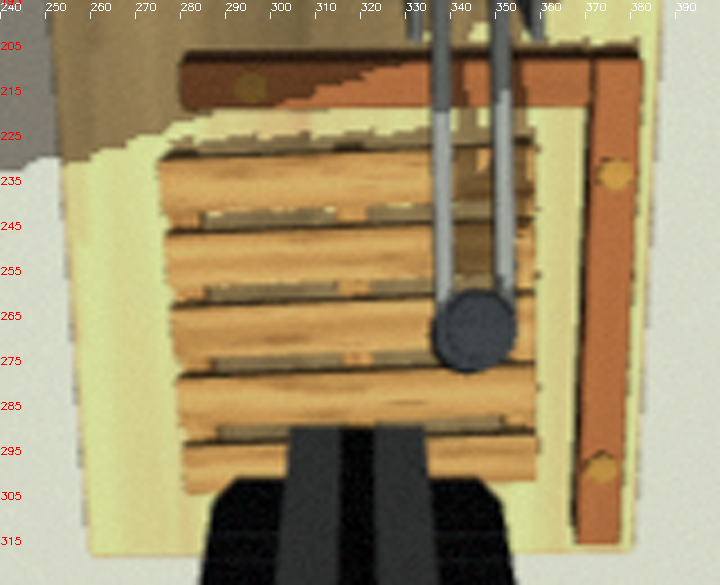

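```bash
python3 - <<'E'
from h import *
s=np.load("s1.npy",allow_pickle=True).item();K,P=campose("wrist",s)
px=lambda a:np.array(a)/4.5+[240,195]
f=back(px([(590,107),(577,540),(182,109)]),26,K,P)[:,:2]
print("fence",f.round(1))
pl=back(np.vstack([px([(92,553),(632,550)]),[(249,129),(391,127)]]),12,K,P)[:,:2]
th,o,e=fit(np.array([(-85,-85),(65,-85.),(-85,140),(65,140)]),pl);print("jig plate",th,o,e)
a=f[0]-f[1];print("yaw back fence",np.arctan2(-a[0],a[1]));a=f[0]-f[2];print("yaw side",np.arctan2(a[1],a[0]))
c=back(px([(160,158),(533,142),(187,492),(535,480)]),24,K,P)[:,:2]
print("coaster",fit(np.array([(-46,46),(46,46),(-46,-46),(46,-46.)]),c))
Rj=np.array([[np.cos(th),-np.sin(th)],[np.sin(th),np.cos(th)]])
print("in jig: fence",((f-o)@Rj).round(1),"coaster",((c-o)@Rj).round(1))
print("exp axes",Rj.round(3))
for r in (40,120):
    ph=np.radians(52);p=np.array([15,121+r*np.cos(ph)]);print(r,proj(np.r_[o+Rj@p,65+r*np.sin(ph)],K,P))
# foot
print("foot? bar end",((back(px([(474,330)]),100,K,P)[:,:2]-o)@Rj))
E
```

```text
fence [[ 673.8  -48.7]
 [ 655.5 -165.5]
 [ 577.7  -32.4]]
jig plate -0.16776775653908185 [621.95193469 -86.51488522] [1.14874903 1.65556817 2.67918035 1.8434209 ]
yaw back fence -0.15469358927958185
yaw side -0.16794270223364072
coaster (np.float64(-0.1324009327112432), array([608.27285034, -95.47707729]), array([0.84636842, 0.72391825, 0.49278379, 0.63434262]))
in jig: fence [[ 44.8  46. ]
 [ 46.3 -72.3]
 [-52.7  46. ]] coaster [[-58.8  33.1]
 [ 31.7  36.7]
 [-55.8 -58.7]
 [ 35.  -55.6]]
exp axes [[ 0.986  0.167]
 [-0.167  0.986]]
40 [[351.18620226 122.93855526]]
120 [[362.43438867  36.18060161]]
foot? bar end [[12.40275375 21.14623193]]
```

```bash
python3 -m pendant '[-0.7,-0.35,0,0, -1.4,-0.7,-0.1,0, -1.45,-0.71,-0.8,0, -1.45,-0.71,-1.6,0, -1.45,-0.71,-2.4,0, -1.45,-0.71,-3.1,0, -1.45,-0.71,-3.5,0, -1.45,-0.71,-3.5,0]' && python3 -m pendant '[0,0,-0.1,0, 0,0,-0.2,0, 0,0,-0.3,0, 0,0,-0.37,0, 0,0,-0.37,0, 0.05,-0.01,-0.37,0, 0.1,-0.02,-0.37,0, 0.1,-0.02,-0.37,0]'; python3 -c "
from bench import *;print(sense()['contact_force'],sense()['ee_pos'])"
```

```text
t: 3.15
ee_pos: [533.4, -61.4, 38.1]
tcp_rot: [-0.001, 0.767, 0.642, -0.001]
contact_force: [1.0, -0.6, -0.0]
finger_gap: -0.2
gripper_force: 0.0
t: 4.15
ee_pos: [541.6, -61.0, 17.3]
tcp_rot: [0.0, 0.766, 0.643, 0.0]
contact_force: [-0.5, 0.7, -0.4]
finger_gap: -0.0
gripper_force: 0.0
[-0.47856316  0.72316643 -0.35941748] [541.59534917 -61.01947236  17.26796386]
```

```bash
python3 -m pendant '[0.06,-0.01,0,0, 0.12,-0.02,0,0, 0.17,-0.028,0,0, 0.21,-0.035,0,0, 0.25,-0.042,0,0, 0.28,-0.047,0,0, 0.31,-0.052,0,0, 0.32,-0.054,0,0]'; python3 - <<'E'
from h import *
s=sense();p,d=snapshot("wrist");cv2.imwrite("pics/w2.png",p[:,:,::-1]);np.save("s2.npy",s,allow_pickle=True);print(s["contact_force"],s["ee_pos"])
E
```

```text
t: 5.15
ee_pos: [560.5, -64.2, 17.1]
tcp_rot: [0.0, 0.766, 0.643, 0.0]
contact_force: [-0.5, 0.5, 0.5]
finger_gap: -0.1
gripper_force: 0.2
[-0.54442425  0.54386844  0.52650613] [560.48390686 -64.22572914  17.12888158]
```

View pics/w2.png

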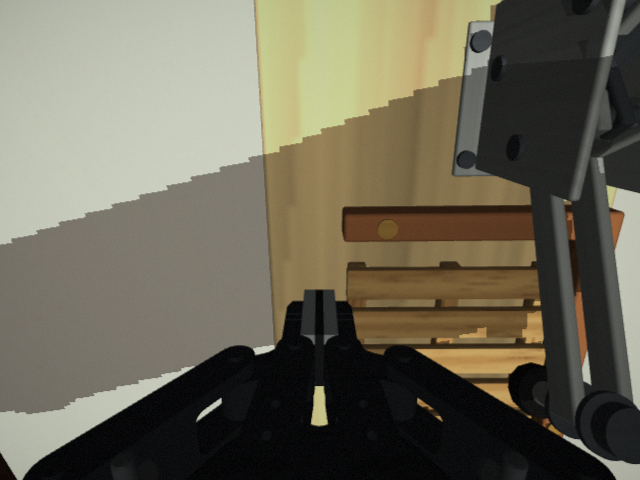

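The wrist view shows the shut fingertips at (303–335, 290–305), still a few mm short of the coaster's left edge at x≈347. The side fence is at y≈225. There's no contact yet.

```bash
python3 - <<'E'
from h import *
s=np.load("s2.npy",allow_pickle=True).item();K,P=campose("wrist",s)
th=-.165;o=np.array([622,-86.5]);Rj=np.array([[np.cos(th),-np.sin(th)],[np.sin(th),np.cos(th)]])
J=lambda uv,z:((back(uv,z,K,P)[:,:2]-o)@Rj).round(1)
print("tcp",(s["ee_pos"][:2]-o)@Rj,proj(s["ee_pos"],K,P))
print("coaster L edge",J([(347,268),(347,300),(358,344)],24))
print("tip R edge",J([(335,292)],17),J([(335,292)],30))
print("fence L end outer, inner",J([(343,208),(343,241)],26), "plate edge",J([(257,30),(274,345)],12),"back fence",J([(581,300)],26))
E
```

```text
tcp [-64.33920433  11.86758794] [[317.29029535 306.49334857]]
coaster L edge [[-51.7  34. ]
 [-51.4  18.9]
 [-46.   -3.5]]
tip R edge [[-56.3  19.1]] [[-56.9  26. ]]
fence L end outer, inner [[-53.8  60.4]
 [-53.6  46.7]] plate edge [[-85.4 124.5]
 [-86.  -12.5]] back fence [[48.  19.2]]
```

```bash
python3 -m pendant '[0.01,-0.002,0,0, 0.02,-0.003,0,0, 0.03,-0.005,0,0, 0.04,-0.007,0,0, 0.05,-0.008,0,0, 0.06,-0.01,0,0, 0.06,-0.01,0,0, 0.06,-0.01,0,0]'; python3 - <<'E'
from h import *
s=sense();p,d=snapshot("wrist");cv2.imwrite("pics/w3.png",p[:,:,::-1]);np.save("s3.npy",s,allow_pickle=True)
# left-edge & back-fence columns: print row profile
for r in (270,285):print(p[r,338:366].mean(1).round().astype(int))
E
```

```text
t: 6.2
ee_pos: [564.1, -64.8, 17.2]
tcp_rot: [0.0, 0.766, 0.643, 0.0]
contact_force: [0.4, -0.8, -0.1]
finger_gap: 0.3
gripper_force: 0.0
[117 115 114 114 112 112 108 106 104  85  51  48  51  55  53  53  51  53
  52  52  51  52  53  48  45  45  48  44]
[117 115 113 112 110 111 109 105  92  64  70  86  89  88  86  88  89  89
  91  90  91  89  91  91  90  92  92  94]
```

```bash
python3 -m pendant '[0.005,-0.001,0,0, 0.01,-0.002,0,0, 0.015,-0.003,0,0, 0.02,-0.003,0,0, 0.025,-0.004,0,0, 0.03,-0.005,0,0, 0.035,-0.006,0,0, 0.035,-0.006,0,0]'; python3 - <<'E'
from h import *
s=sense();p,d=snapshot("wrist");cv2.imwrite("pics/w4.png",p[:,:,::-1]);np.save("s4.npy",s,allow_pickle=True)
for r in (270,285):print(p[r,338:366].mean(1).round().astype(int))
E
```

```text
t: 7.25
ee_pos: [565.5, -65.1, 17.0]
tcp_rot: [-0.0, 0.766, 0.643, -0.001]
contact_force: [-6.1, 0.6, 2.7]
finger_gap: 0.2
gripper_force: 3.1
[113 113 111 110 109 109 105 106  74  45  41  46  46  43  44  46  44  42
  43  43  43  45  46  40  44  44  42  42]
[113 113 111 109 109 107 104  94  61  73  87  87  88  87  90  91  91  89
  91  94  92  91  93  89  94  92  93  92]
```

```bash
python3 - <<'E'
from h import *
s=np.load("s1.npy",allow_pickle=True).item();K,P=campose("wrist",s);d=np.load("w1.npy")
th=-.165;o=np.array([622,-86.5]);Rj=np.array([[np.cos(th),-np.sin(th)],[np.sin(th),np.cos(th)]])
v,u=np.mgrid[200:285,320:370];z=d[200:285,320:370]
c=np.stack([(u-K[0,2])/K[0,0]*z,(v-K[1,2])/K[1,1]*z,z],-1).reshape(-1,3)
w=c@P[:3,:3].T+P[:3,3];j=np.c_[(w[:,:2]-o)@Rj,w[:,2]]
j=j[(j[:,2]>35)&(j[:,2]<140)]
for a in range(-20,100,8):
    k=j[(j[:,1]>=a)&(j[:,1]<a+8)]
    if len(k):print(a,len(k),k.min(0).round(),k.max(0).round())
E
```

```text
-12 7 [ 8. -6. 60.] [15. -4. 65.]
-4 18 [ 5. -4. 56.] [11.  4. 79.]
4 39 [ 5.  4. 60.] [20. 12. 93.]
12 142 [ 5. 12. 75.] [22. 20. 97.]
20 182 [ 5. 20. 72.] [21. 28. 94.]
28 86 [ 5. 28. 71.] [21. 36. 80.]
36 83 [ 5. 36. 67.] [21. 44. 77.]
44 84 [ 5. 44. 56.] [22. 52. 72.]
52 88 [ 5. 52. 53.] [22. 60. 69.]
60 90 [ 5. 60. 51.] [21. 68. 64.]
68 85 [-1. 68. 49.] [27. 76. 74.]
76 16 [-1. 76. 71.] [27. 78. 74.]
```

```bash
python3 -m pendant '[-0.1,0.02,0,0, -0.17,0.03,0.2,0, -0.17,0.03,0.72,0, -0.25,-0.5,0.72,0, -0.42,-1.48,0.72,0, -0.2,-1.52,0.72,0, 0.4,-1.62,0.72,0, 0.81,-1.69,0.72,0]'; python3 -m pendant '[0,0,0,0, 0,0,-0.3,0, 0,0,-0.5,0, 0,0,-0.65,0, 0,0,-0.72,0, 0,0,-0.72,0, 0,0,-0.72,0, 0,0,-0.72,0]'; python3 - <<'E'
from h import *
s=sense();p,d=snapshot("wrist");cv2.imwrite("pics/w5.png",p[:,:,::-1]);np.save("s5.npy",s,allow_pickle=True)
th=-.165;o=np.array([622,-86.5]);Rj=np.array([[np.cos(th),-np.sin(th)],[np.sin(th),np.cos(th)]])
print("tcp",(s["ee_pos"][:2]-o)@Rj)
E
```

```text
t: 8.3
ee_pos: [616.6, -166.3, 61.4]
tcp_rot: [0.001, 0.766, 0.643, 0.001]
contact_force: [0.6, -0.2, 0.7]
finger_gap: 0.1
gripper_force: 0.0
t: 9.3
ee_pos: [615.0, -166.6, 17.6]
tcp_rot: [0.0, 0.766, 0.643, 0.0]
contact_force: [0.7, 0.8, -0.2]
finger_gap: 0.1
gripper_force: 0.0
tcp [  6.24597617 -80.17843418]
```

View pics/w5.png

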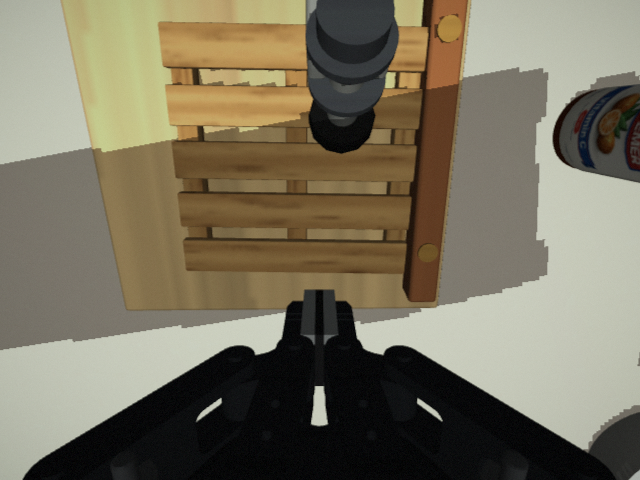

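The wrist view shows the coaster square against the back fence (inner edge x≈404–428). Its near edge is at row ~271, with the fingertips at (303–335, 290) clear of it. Now I push along jig +y.

```bash
python3 -m pendant '[0.011,0.065,0,0, 0.022,0.13,0,0, 0.03,0.18,0,0, 0.037,0.22,0,0, 0.044,0.26,0,0, 0.05,0.29,0,0, 0.053,0.31,0,0, 0.055,0.32,0,0]'; python3 - <<'E'
from h import *
s=sense();p,d=snapshot("wrist");cv2.imwrite("pics/w6.png",p[:,:,::-1]);np.save("s6.npy",s,allow_pickle=True)
K,P=campose("wrist",s)
th=-.165;o=np.array([622,-86.5]);Rj=np.array([[np.cos(th),-np.sin(th)],[np.sin(th),np.cos(th)]])
print("tcp",(s["ee_pos"][:2]-o)@Rj)
for c in(230,260,380):print(p[255:300,c].mean(1).round().astype(int))
E
```

```text
t: 10.35
ee_pos: [618.0, -147.4, 17.2]
tcp_rot: [0.0, 0.766, 0.643, 0.0]
contact_force: [-0.0, -0.8, 0.6]
finger_gap: -0.2
gripper_force: 0.3
tcp [  6.08639308 -60.67754694]
[101 101  98 101 103  74  47  45  54  73  89  89  84  82  75  79  79  83
  86  91  91  94  94  96  97  96  97  98  96  91  91  88  87  84  86  83
  80  80  91 101 102 101 102 100 103]
[119 117 117 118 118  75  39  44  55  83  90  86  84  79  76  76  74  76
  80  86  91  89  94  95  96  96  96  95  94  91  90  87  87  84  85  84
  84  82 103 117 119 121 120 118 118]
[121 121 122 121  89  50  44  52  77  92  90  92  87  84  83  82  80  78
  78  76  83  90  91  94  94  94  94  91  89  90  86  85  83  81  79  77
  73  97 116 119 121 121 119 118 119]
```

```bash
python3 -m pendant '[0.002,0.01,0,0, 0.004,0.02,0,0, 0.006,0.03,0,0, 0.008,0.04,0,0, 0.009,0.05,0,0, 0.009,0.055,0,0, 0.01,0.06,0,0, 0.01,0.06,0,0]'; python3 - <<'E'
from h import *
s=sense();p,d=snapshot("wrist");cv2.imwrite("pics/w7.png",p[:,:,::-1]);np.save("s7.npy",s,allow_pickle=True)
K,P=campose("wrist",s)
th=-.165;o=np.array([622,-86.5]);Rj=np.array([[np.cos(th),-np.sin(th)],[np.sin(th),np.cos(th)]])
print("tcp",(s["ee_pos"][:2]-o)@Rj)
for c in(230,380):print(p[285:300,c].mean(1).round().astype(int))
E
```

```text
t: 11.4
ee_pos: [618.6, -143.7, 17.1]
tcp_rot: [-0.0, 0.766, 0.643, 0.0]
contact_force: [-0.7, 0.2, 0.8]
finger_gap: -0.2
gripper_force: 0.2
tcp [  6.04760226 -56.99429081]
[ 88  90  88  87  84  84  84  81  87 100 100 100 102 102 103]
[ 87  84  84  80  76  75  70 112 121 119 119 118 121 121 118]
```

```bash
python3 -m pendant '[0.001,0.005,0,0, 0.002,0.01,0,0, 0.002,0.015,0,0, 0.003,0.02,0,0, 0.004,0.025,0,0, 0.005,0.03,0,0, 0.005,0.03,0,0, 0.005,0.03,0,0]'; python3 - <<'E'
from h import *
s=sense();p,d=snapshot("wrist");cv2.imwrite("pics/w8.png",p[:,:,::-1])
th=-.165;o=np.array([622,-86.5]);Rj=np.array([[np.cos(th),-np.sin(th)],[np.sin(th),np.cos(th)]])
print("tcp",(s["ee_pos"][:2]-o)@Rj,s["contact_force"])
for c in(230,380):print(p[285:300,c].mean(1).round().astype(int))
E
```

```text
t: 12.45
ee_pos: [618.6, -143.3, 17.2]
tcp_rot: [0.0, 0.766, 0.643, -0.001]
contact_force: [-1.2, -5.3, 0.6]
finger_gap: -0.5
gripper_force: 3.0
tcp [  5.99515434 -56.5818522 ] [-1.16883983 -5.30522901  0.56416149]
[ 92  90  88  88  84  84  85  81  80  98 101 103 104 102 102]
[ 88  87  84  81  82  77  75  90 115 119 119 118 120 121 121]
```

```bash
python3 -m pendant '[-0.015,-0.1,0,0, -0.03,-0.2,0.2,0, -0.03,-0.2,0.72,0, -0.6,-0.1,0.72,0, -1.36,0.03,0.72,0, -1.3,0.4,0.72,0, -1.16,1.20,0.72,0, -1.16,1.2,0.72,0]'; python3 -m pendant '[0,0,-0.2,0, 0,0,-0.4,0, 0,0,-0.6,0, 0,0,-0.72,0, 0,0,-0.72,0, 0.06,-0.01,-0.72,0, 0.12,-0.02,-0.72,0, 0.16,-0.027,-0.72,0]';  python3 - <<'E'
from h import *
s=sense()
th=-.165;o=np.array([622,-86.5]);Rj=np.array([[np.cos(th),-np.sin(th)],[np.sin(th),np.cos(th)]])
print("tcp",(s["ee_pos"][:2]-o)@Rj,s["contact_force"])
E
```

```text
t: 13.5
ee_pos: [550.3, -65.2, 61.6]
tcp_rot: [-0.0, 0.764, 0.645, 0.001]
contact_force: [0.1, -0.5, -0.3]
finger_gap: -0.3
gripper_force: 0.0
t: 14.5
ee_pos: [559.5, -71.7, 17.5]
tcp_rot: [0.0, 0.766, 0.643, 0.0]
contact_force: [0.2, 0.6, -0.2]
finger_gap: 0.3
gripper_force: 0.0
tcp [-64.12265289   4.37219038] [ 0.1962727   0.56157584 -0.18851761]
```

```bash
python3 -m pendant '[0.02,-0.003,0,0, 0.04,-0.007,0,0, 0.055,-0.009,0,0, 0.065,-0.011,0,0, 0.075,-0.013,0,0, 0.085,-0.014,0,0, 0.09,-0.015,0,0, 0.09,-0.015,0,0]';  python3 - <<'E'
from h import *
s=sense();p,d=snapshot("wrist");cv2.imwrite("pics/w9.png",p[:,:,::-1])
th=-.165;o=np.array([622,-86.5]);Rj=np.array([[np.cos(th),-np.sin(th)],[np.sin(th),np.cos(th)]])
print("tcp",(s["ee_pos"][:2]-o)@Rj,s["contact_force"])
E
```

```text
t: 15.5
ee_pos: [564.3, -72.5, 17.1]
tcp_rot: [-0.0, 0.766, 0.643, -0.0]
contact_force: [-0.1, 0.1, 0.3]
finger_gap: -0.2
gripper_force: 0.3
tcp [-59.26187491   4.32510066] [-0.13468147  0.13019106  0.28352277]
```

View pics/w9.png

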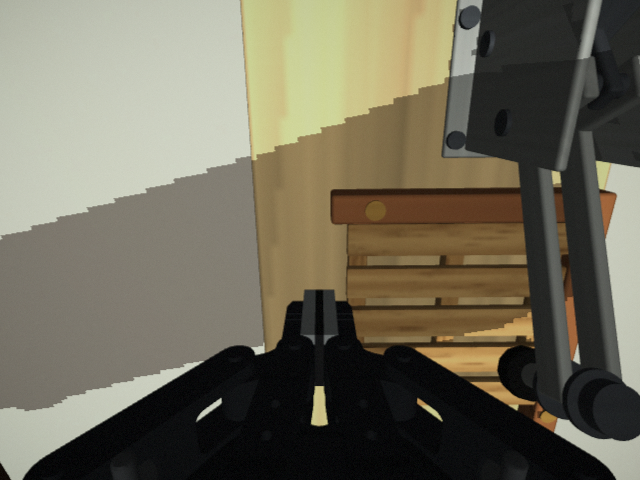

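The coaster's top edge (row ~223) now sits against the side fence. One more small nudge in +x to confirm the back fence.

```bash
python3 -m pendant '[0.005,-0.001,0,0, 0.01,-0.002,0,0, 0.015,-0.002,0,0, 0.015,-0.002,0,0, 0.02,-0.003,0,0, 0.02,-0.003,0,0, 0.02,-0.003,0,0, 0.02,-0.003,0,0]';  python3 - <<'E'
from h import *
s=sense()
th=-.165;o=np.array([622,-86.5]);Rj=np.array([[np.cos(th),-np.sin(th)],[np.sin(th),np.cos(th)]])
print("tcp",(s["ee_pos"][:2]-o)@Rj,s["contact_force"])
E
```

```text
t: 16.55
ee_pos: [564.7, -72.6, 16.9]
tcp_rot: [-0.001, 0.766, 0.643, -0.001]
contact_force: [-5.9, 0.6, 3.5]
finger_gap: -0.2
gripper_force: 3.5
tcp [-58.81420566   4.29394877] [-5.94218094  0.64259549  3.48158395]
```

```bash
python3 -m pendant '[-0.1,0.02,0,0, -0.2,0.03,0,0, -0.2,0.03,0.6,0, -0.2,0.03,1.4,0, -0.2,0.03,2.2,0, -0.1,0.2,2.7,0, 0.2,0.6,2.75,0, 0.6,1.1,2.75,0]'; python3 -m pendant '[0.4,0.4,0,0, 0.8,0.8,0,0, 1.01,1.06,0,0, 1.01,1.06,0,0, 1.01,1.06,-0.2,0, 1.01,1.06,-0.4,0, 1.01,1.06,-0.57,0, 1.01,1.06,-0.57,0]';  python3 - <<'E'
from h import *
s=sense();p,d=snapshot("wrist");cv2.imwrite("pics/w10.png",p[:,:,::-1])
th=-.165;o=np.array([622,-86.5]);Rj=np.array([[np.cos(th),-np.sin(th)],[np.sin(th),np.cos(th)]])
print("tcp",(s["ee_pos"][:2]-o)@Rj,s["contact_force"])
E
```

```text
t: 17.55
ee_pos: [602.3, -7.0, 183.2]
tcp_rot: [0.001, 0.766, 0.642, 0.001]
contact_force: [0.4, -0.7, -0.6]
finger_gap: 0.1
gripper_force: 0.0
t: 18.55
ee_pos: [661.4, 56.4, 146.7]
tcp_rot: [-0.0, 0.766, 0.643, -0.001]
contact_force: [0.1, 0.4, 0.5]
finger_gap: 0.3
gripper_force: 0.0
tcp [ 15.41895871 147.42380133] [0.13385302 0.42177927 0.46343925]
```

View pics/w10.png

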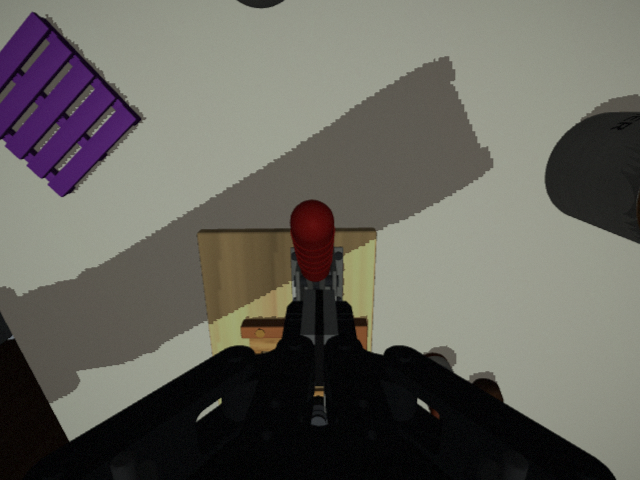

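The red grip (313,240) is centred ahead of the fingertips (319,295), so I start the arc press.

```bash
python3 -m pendant '[0.017,0.10,-0.05,0, 0.03,0.18,-0.08,0, 0.045,0.26,-0.15,0, 0.06,0.345,-0.215,0, 0.073,0.427,-0.283,0, 0.084,0.492,-0.358,0, 0.092,0.54,-0.417,0, 0.10,0.59,-0.483,0]'; python3 - <<'E'
from h import *
s=sense()
th=-.165;o=np.array([622,-86.5]);Rj=np.array([[np.cos(th),-np.sin(th)],[np.sin(th),np.cos(th)]])
print("tcp",(s["ee_pos"][:2]-o)@Rj,s["ee_pos"][2],s["contact_force"])
E
```

```text
t: 19.6
ee_pos: [668.2, 92.5, 118.8]
tcp_rot: [-0.0, 0.766, 0.643, 0.0]
contact_force: [-1.3, -0.2, 1.8]
finger_gap: 0.0
gripper_force: 0.4
tcp [ 16.11878589 184.18809113] 118.75177710859234 [-1.31706606 -0.16276897  1.78273653]
```

```bash
python3 -m pendant '[0.006,0.033,-0.055,0, 0.011,0.066,-0.108,0, 0.017,0.10,-0.167,0, 0.022,0.13,-0.225,0, 0.027,0.157,-0.283,0, 0.031,0.18,-0.342,0, 0.034,0.20,-0.40,0, 0.037,0.22,-0.46,0]'; python3 - <<'E'
from h import *
s=sense()
th=-.165;o=np.array([622,-86.5]);Rj=np.array([[np.cos(th),-np.sin(th)],[np.sin(th),np.cos(th)]])
print("tcp",(s["ee_pos"][:2]-o)@Rj,s["ee_pos"][2],s["contact_force"])
E
```

```text
t: 20.6
ee_pos: [670.7, 105.9, 92.0]
tcp_rot: [0.0, 0.766, 0.643, 0.001]
contact_force: [-1.0, 0.9, 5.9]
finger_gap: 0.2
gripper_force: 2.8
tcp [ 16.39905495 197.82262018] 91.99526357380262 [-0.95504143  0.92500088  5.89796624]
```

```bash
python3 -m pendant '[0.001,0.005,-0.025,0, 0.001,0.008,-0.05,0, 0.002,0.01,-0.075,0, 0.002,0.012,-0.10,0, 0.003,0.015,-0.125,0, 0.003,0.017,-0.145,0, 0.003,0.017,-0.16,0, 0.003,0.017,-0.16,0]'
```

```text
t: 21.6
ee_pos: [670.3, 106.1, 81.3]
tcp_rot: [-0.0, 0.766, 0.643, -0.0]
contact_force: [-0.4, 0.6, 0.1]
finger_gap: 0.0
gripper_force: 0.0
```

```bash
python3 -m pendant '[0,0,-0.005,0, 0,0,-0.01,0, 0,0,-0.015,0, 0,0,-0.02,0, 0,0,-0.025,0, 0,0,-0.03,0, 0,0,-0.03,0, 0,0,-0.03,0]'
```

```text
t: 22.6
ee_pos: [670.5, 106.6, 80.0]
tcp_rot: [0.0, 0.766, 0.643, 0.0]
contact_force: [0.5, -0.1, 0.1]
finger_gap: 0.0
gripper_force: 0.0
```

The force fell to zero, so the handle has snapped past dead centre. I lift off and verify.

```bash
python3 -m pendant '[0,0,0.2,0, 0,0,0.6,0, 0,0,1.2,0, 0,0,1.9,0, 0,-0.2,2.6,0, 0,-0.6,3.0,0, -0.1,-1.0,3.1,0, -0.1,-1.0,3.1,0]'; python3 - <<'E'
from h import *
s=sense();p,d=snapshot("wrist");cv2.imwrite("pics/w11.png",p[:,:,::-1])
K,P=campose("wrist",s);th=-.165;o=np.array([622,-86.5]);Rj=np.array([[np.cos(th),-np.sin(th)],[np.sin(th),np.cos(th)]])
v,u=np.mgrid[0:480,0:640];c=np.stack([(u-K[0,2])/K[0,0]*d,(v-K[1,2])/K[1,1]*d,d],-1).reshape(-1,3)
w=c@P[:3,:3].T+P[:3,3];j=np.c_[(w[:,:2]-o)@Rj,w[:,2]]
k=j[(abs(j[:,0]-15)<6)&(j[:,2]>40)&(j[:,2]<140)]
for a in range(-10,250,20):
    q=k[(k[:,1]>=a)&(k[:,1]<a+20)]
    if len(q):print(a,len(q),q[:,2].max().round(1),np.median(q[:,2]).round(1))
E
```

```text
t: 23.6
ee_pos: [664.9, 44.2, 267.7]
tcp_rot: [0.001, 0.767, 0.642, 0.001]
contact_force: [0.3, 1.3, 0.2]
finger_gap: 0.3
gripper_force: 0.0
30 39 55.2 53.6
50 53 54.3 52.0
70 114 70.9 67.7
90 156 71.6 69.3
110 191 72.8 70.3
130 146 73.5 71.5
150 231 77.6 74.7
170 280 79.2 76.4
190 307 80.4 77.6
210 316 81.6 78.7
230 151 80.8 77.7
```

View pics/w11.png

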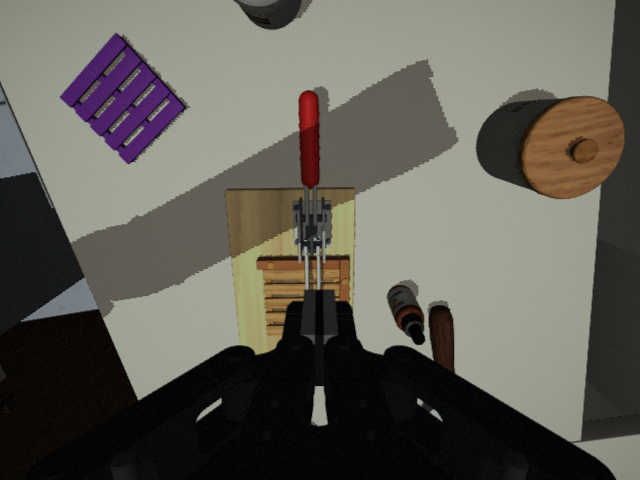

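The locked handle slopes about 3.5° (top 77.6 to 81.6 mm over 60 mm). The coaster at (265–348, 270–335) lies against both fences and nothing nearby has moved. The arm is clear.

```bash
python3 -c "
from bench import bot;print(bot.sign_off())"
```

```text
the job is handed in; nothing more can be done
None
```

The coaster is pushed flush into both fences with about 6 N at most, the clamp handle is locked on its stop at about 3.5° above level, and the arm is clear; I handed the job in at about 24 s, and the sign-off gave no verdict.

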